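Lid the clay pots from the stack

ROBOT

A 7-joint arm with a two-finger parallel gripper is mounted at the origin on the work surface. World frame = base frame: x ahead of the robot, y to its left, z up, the work surface at z = 0. Lengths are in mm, angles in rad, forces in N, time in s.
With the tool pointing down it reaches from about 400 to 875 mm from the base axis. Payload 19.3 kg.
Tool frame: the origin (TCP) lies at the very end of the fingers, on their centre line; the grasp point (between the pads) lies 19 mm behind it (grip_point_offset is the z of the grasp point in the tool frame, in mm); z points along the fingers, y is the line along which they close (so a half turn about z gives the same grasp; the last joint's range is limited). The gripper opens to 85 mm and grips with 20 to 120 N. Pads are 22 mm wide; open, the fingers measure 114 mm over their backs; the gripper's body (76 mm by 85 mm) begins 54 mm behind the grasp point. The pads swing forward as they close: fully open they stand 13 mm farther back than shut.
Start: joints at [1.187, 0.521, -0.036, 1.599, 0.021, 1.021, -0.113], TCP at [192.894, -594.48, 231.291] pointing down, gripper open.
Joint ranges: [-2.91, 2.91], [-0.3, 2.13], [-1.5, 1.42], [0.17, 2.43], [-1.26, 4.41], [0.16, 1.93], [-2.52, 2.52]. Speed limits (rad/s): [1.89, 1.89, 2.39, 2.39, 3.01, 3.01, 3.01].

INTERFACE

Orientations are given as a 3x3 rotation matrix whose columns are the frame's x, y, z axes.
In Python, from workcell import movep, movel, goto_joints, open_gripper, clamp, wait, inverse_kinematics, read_state, camera, PlanningError, finish_job, grip_point_offset gives the robot as it stands. Calls block until the motion is done:
- movep(position, orientation): joint-space move of the TCP to a pose.
- movel(position, frame=None, max_speed=150, guard=None): straight line of the TCP; frame=None keeps the orientation; max_speed is the mean speed in mm/s. With guard (N) it stops when the force on the tool has changed by that much, and returns True; else False.
- goto_joints(angles): joint-space move.
- open_gripper() and clamp(): open the fingers fully, or close them until they stop; the grip force is fixed at half the most.
- wait(seconds).
- inverse_kinematics(position, orientation): joint angles nearest the present ones, or None.
- read_state(): the state.
- camera(name): name is "scene" or "side" or "wrist"; returns a dict with "image" (480x640x3 uint8, blue, green, red), "range_z" (480x640 float32, mm along the optical axis (not along the pixel's ray), 0 where there is no reading), "fx", "fy", "cx", "cy" (pixels), "cam_to_world" (4x4, takes a point from camera to world coordinates). Camera axes: x right, y up, looking along -z (the intrinsics and any distortion apply to the point x, -y, -z); pixel columns grow to the right and rows downward; lengths in mm; the calibration is good to about 2 mm. A picture is of the moment at which its call begins.
A pose or a line that the arm cannot do raises PlanningError and nothing moves.
- finish_job(): hands the job in; it is judged then, once.
The state is a dict: "time": time; "qpos": joint angles; "qvel": joint speeds; "joint_efforts": joint torques, N m; "eef_pos": TCP position; "tool_rot": TCP orientation; "ft_force": force on the tool from outside, world axes, zero at the start; "torque": the same for the moment, N m; "finger_gap": finger opening in mm; "gripper_force": force on a finger pad.
Only numpy, scipy, OpenCV 4.12 (cv2) and the standard library are available. Lean on these libraries where they do the work, as an engineer would, in place of code of your own. Each camera call takes 0.05 s, during which the arm holds its last target. There are 200 camera calls.

TASK

The four clay lids are stacked by size; take the stack apart from the top down and put each lid straight onto the pot it fits (smallest lid on the smallest-mouthed pot, and so on up). Lower each lid gently onto the rim, do not drop it, so that it lies flat and centred, knob up, and covers the mouth. Leave the pots, the clay bird and the little glaze jar standing where they are.

Things in the scene. Friction and masses are not known exactly. Their poses are not given: they have to be found in the camera images.
- lid_small: Grey-brown clay lid: flat round cap 64 mm across, 28 mm thick, with a central knob on top (22 mm across, 22 mm tall). The top one of the stack. Its underside has a hollow, 38 mm wide and 24 mm deep, that hides the knob below: stacked lids lie flat on each other, 28 mm apart, centred to about 3 mm. Origin: centre of underside; z up. 0.07 to 0.45 kg.
- lid_medium: Grey-brown clay lid: flat round cap 84 mm across, 28 mm thick, with a central knob on top (22 mm across, 22 mm tall). Second from the top of the stack. Its underside has a hollow, 38 mm wide and 24 mm deep, that hides the knob below: stacked lids lie flat on each other, 28 mm apart, centred to about 3 mm. Origin: centre of underside; z up. 0.07 to 0.45 kg.
- lid_large: Grey-brown clay lid: flat round cap 104 mm across, 28 mm thick, with a central knob on top (22 mm across, 22 mm tall). Third from the top of the stack. Its underside has a hollow, 38 mm wide and 24 mm deep, that hides the knob below: stacked lids lie flat on each other, 28 mm apart, centred to about 3 mm. Origin: centre of underside; z up. 0.07 to 0.45 kg.
- lid_widest: Grey-brown clay lid: flat round cap 124 mm across, 28 mm thick, with a central knob on top (22 mm across, 22 mm tall). The bottom one, standing on the table. Its underside has a hollow, 38 mm wide and 24 mm deep, that hides the knob below: stacked lids lie flat on each other, 28 mm apart, centred to about 3 mm. Origin: centre of underside; z up. 0.07 to 0.45 kg.
- pot_small: Grey-brown round clay pot, loose on the table, 70 mm high, with a flat rim 72 mm in outer diameter round an open mouth 38 mm wide: the pot for the 64 mm lid, which lies flat on the rim (no locating step), its underside then 70 mm above the pot's foot. Origin: centre of underside; z up. 0.35 to 0.75 kg.
- pot_medium: Grey-brown round clay pot, loose on the table, 50 mm high, with a flat rim 92 mm in outer diameter round an open mouth 58 mm wide: the pot for the 84 mm lid, which lies flat on the rim (no locating step), its underside then 50 mm above the pot's foot. Origin: centre of underside; z up. 0.35 to 0.75 kg.
- pot_large: Grey-brown round clay pot, loose on the table, 75 mm high, with a flat rim 112 mm in outer diameter round an open mouth 78 mm wide: the pot for the 104 mm lid, which lies flat on the rim (no locating step), its underside then 75 mm above the pot's foot. Origin: centre of underside; z up. 0.35 to 0.75 kg.
- pot_widest: Grey-brown round clay pot, loose on the table, 60 mm high, with a flat rim 132 mm in outer diameter round an open mouth 98 mm wide: the pot for the 124 mm lid, which lies flat on the rim (no locating step), its underside then 60 mm above the pot's foot. Origin: centre of underside; z up. 0.35 to 0.75 kg.
- bird: Bystander: a small clay bird, about 60 mm long, 32 mm wide, 39 mm high, loose on the table. Origin: centre of its foot; its beak points along its -x.
- glaze_jar: Bystander: a small capped jar, 42 mm in diameter and 45 mm high, loose on the table. Origin: centre of its underside.
Mind the look-alikes: they are no part of the job. Leave any blue, orange or red look-alike of the lid_widest alone.

How it is judged (in metres and radians):
On the way, in this order (a step that is already met when the one before it is completed fails the run):
1. the 64 mm lid is held by the fingers over its own pot, within 12 mm of centred and no more than 10 mm above the rim (lowered onto it, not dropped) (horizontal distance between lid_small and pot_small below 0.012 m and z of lid_small in the frame of pot_small between 0.066 and 0.08 m and contact force between the fingers and lid_small above 0.5 N), for 0.02 s.
2. the 84 mm lid is held by the fingers over its own pot, within 12 mm of centred and no more than 10 mm above the rim (lowered onto it, not dropped) (horizontal distance between lid_medium and pot_medium below 0.012 m and z of lid_medium in the frame of pot_medium between 0.046 and 0.06 m and contact force between the fingers and lid_medium above 0.5 N), for 0.02 s.
3. the 104 mm lid is held by the fingers over its own pot, within 12 mm of centred and no more than 10 mm above the rim (lowered onto it, not dropped) (horizontal distance between lid_large and pot_large below 0.012 m and z of lid_large in the frame of pot_large between 0.071 and 0.085 m and contact force between the fingers and lid_large above 0.5 N), for 0.02 s.
4. the 124 mm lid is held by the fingers over its own pot, within 12 mm of centred and no more than 10 mm above the rim (lowered onto it, not dropped) (horizontal distance between lid_widest and pot_widest below 0.012 m and z of lid_widest in the frame of pot_widest between 0.056 and 0.07 m and contact force between the fingers and lid_widest above 0.5 N), for 0.02 s.
At the end, for the whole second after the job is handed in: Each lid lies on its own pot: centres within 10 mm horizontally, underside within 4 mm of rim height, lid and pot upright within 0.06 rad, pots standing on the table, all released and at rest (horizontal distance between lid_small and pot_small below 0.01 m and z of lid_small in the frame of pot_small between 0.066 and 0.074 m and angle between each of lid_small, pot_small, lid_medium, pot_medium, lid_large, pot_large, lid_widest, pot_widest's own z axis and vertical below 0.06 rad and linear speed of each of lid_small, lid_medium, lid_large, lid_widest below 0.02 m/s and height (world z) of each of pot_small, pot_medium, pot_large, pot_widest below 0.006 m and contact force between the fingers and lid_small below 0.1 N and horizontal distance between lid_medium and pot_medium below 0.01 m and z of lid_medium in the frame of pot_medium between 0.046 and 0.054 m and contact force between the fingers and lid_medium below 0.1 N and horizontal distance between lid_large and pot_large below 0.01 m and z of lid_large in the frame of pot_large between 0.071 and 0.079 m and contact force between the fingers and lid_large below 0.1 N and horizontal distance between lid_widest and pot_widest below 0.01 m and z of lid_widest in the frame of pot_widest between 0.056 and 0.064 m and contact force between the fingers and lid_widest below 0.1 N); the robot touches nothing.
It fails at once if the clay bird is shifted by more than 30 mm (distance of bird from where it was at the start of the episode above 0.03 m).
It fails at once if the glaze jar is shifted by more than 30 mm (distance of glaze_jar from where it was at the start of the episode above 0.03 m).
It fails at once if a pot is shifted by more than 30 mm (distance of any of pot_small, pot_medium, pot_large, pot_widest from where it was at the start of the episode above 0.03 m).
It also fails if it takes over 109 s, if anything falls off the work surface, if the arm or the gripper's body presses on something with over 40 N, if the wrist force passes 120 N, or if a joint passes its speed limit or range.

## Working session

There is one attempt and no reset: what is moved stays moved. The work goes in short steps, each a Python script; the robot and the scene stay as the last script left them, time stands still between calls to the robot, and variables do not carry over. Pictures are saved under pics/ and viewed, at most 14 in all, crops included, and the job is handed in when it is done.

```bash
mkdir -p pics; python3 - <<'E'
from workcell import *
import cv2,numpy as np
for n in("scene","side"):
    c=camera(n); cv2.imwrite(f"pics/{n}0.png",c["image"]); np.savez(f"{n}0.npz",**c)
    print(n,c["fx"],c["cx"],c["cy"],c["cam_to_world"].round(2).tolist(),(c["range_z"]>0).mean(),[k for k in c])
s=read_state();print(s["time"],s["ft_force"],s["tool_rot"],s["finger_gap"],grip_point_offset)
E
```

```text
scene 535.8544937971831 322.43071438389785 239.33473871156613 [[0.2, -0.82, 0.53, 1177.21], [0.98, 0.16, -0.12, -151.83], [0.01, 0.55, 0.84, 1186.93], [0.0, 0.0, 0.0, 1.0]] 0.9959244791666667 ['image', 'range_z', 'fx', 'fy', 'cx', 'cy', 'cam_to_world']
side 505.322718179819 323.52909561355204 233.0349294448864 [[-0.89, 0.31, -0.32, 124.79], [-0.45, -0.62, 0.64, 626.69], [0.0, 0.72, 0.69, 788.04], [0.0, 0.0, 0.0, 1.0]] 0.996044921875 ['image', 'range_z', 'fx', 'fy', 'cx', 'cy', 'cam_to_world']
0.1 [-0.89114085 -0.02882929 -0.18966646] [[ 9.51151653e-01  3.08723837e-01 -3.54340233e-04]
 [ 3.08724037e-01 -9.51151194e-01  9.35444073e-04]
 [-4.82372517e-05 -9.99142523e-04 -9.99999500e-01]] 85.4693402541578 -18.700000000000003
```

View pics/scene0.png

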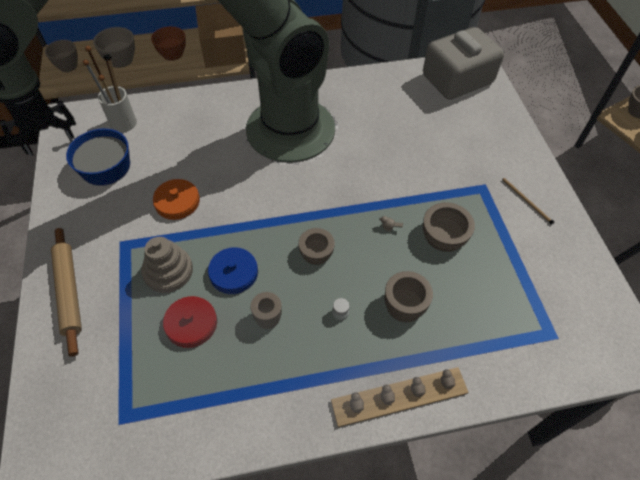

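View pics/side0.png

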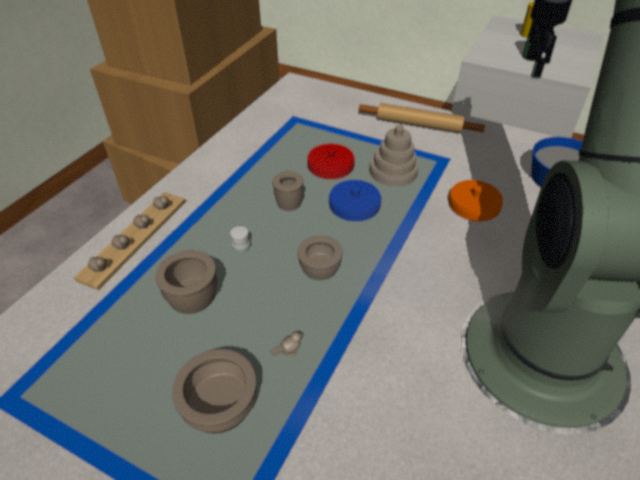

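The scene view shows the stack at (160,262), pot_small at (266,309), pot_medium at (316,247), pot_large at (408,297) and pot_widest at (447,227). It also shows the jar at (341,309), the bird at (390,223), and coloured decoys beside the stack. I'll fit the circles using the depth points.

```bash
cat > h.py <<'E'
from workcell import *
import numpy as np
from scipy.optimize import least_squares
POTS=dict(small=(70,36,19,(266,309)),medium=(50,46,29,(316,247)),large=(75,56,39,(408,297)),widest=(60,66,49,(447,227)))
def cloud(c):
    v,u=np.mgrid[:480,:640]; z=c["range_z"].astype(float)
    P=np.stack([(u-c["cx"])/c["fx"]*z,-(v-c["cy"])/c["fy"]*z,-z,np.ones_like(z)],-1)@c["cam_to_world"].T
    P=P[...,:3]; P[z==0]=np.nan; return P
def ring(P,guess,z,ro,ri,tol=4):
    """centre of a flat ring ri..ro at height z from cloud points"""
    q=P.reshape(-1,3); q=q[np.abs(q[:,2]-z)<tol]; g=np.array(guess[:2],float)
    for i in range(6):
        d=np.hypot(*(q[:,:2]-g).T); s=q[d<ro+(25 if i<2 else 8)]
        f=lambda p:(lambda r:np.maximum(0,r-ro)+np.maximum(0,ri-r))(np.hypot(*(s[:,:2]-p).T))
        g=least_squares(f,g,loss="soft_l1").x
    return g,len(s),s[:,2].mean()
E
python3 - <<'E'
from h import *
C={n:cloud(np.load(n+"0.npz")) for n in("scene","side")}
def rayz(u,v,h):
    c=np.load("scene0.npz");T=c["cam_to_world"];d=T[:3,:3]@[(u-c["cx"])/c["fx"],-(v-c["cy"])/c["fy"],-1]
    return T[:3,3]+d*(h-T[2,3])/d[2]
for n,P in C.items():
    q=P.reshape(-1,3); print(n,"table z",np.nanpercentile(q[(np.abs(q[:,0]-600)<200)&(np.abs(q[:,1])<300)][:,2],[5,25,50,75]))
    for k,(h,ro,ri,uv) in POTS.items(): print(k,[x if np.isscalar(x) else x.round(1) for x in ring(P,rayz(*uv,h),h,ro,ri)])
    g=rayz(160,260,84)
    for k,(z,ro,ri) in dict(knob=(134,11,0),s=(112,32,11),m=(84,42,32),l=(56,52,42),w=(28,62,52)).items():
        print("lid",k,[x if np.isscalar(x) else x.round(1) for x in ring(P,g,z,ro,ri)])
print("jar",rayz(341,303,45),"bird",rayz(390,223,20),"blue",rayz(233,268,28),"red",rayz(190,320,28))
E
```

```text
scene table z [-3.16771786 -0.67743981  1.24728966  3.91234457]
small [array([ 615.8, -158.5]), 468, np.float64(69.4756452350912)]
medium [array([457. ,  -8.9]), 498, np.float64(49.610589623368526)]
large [array([647.9, 174.4]), 790, np.float64(74.71055260225538)]
widest [array([467.8, 337.1]), 712, np.float64(59.61090575474181)]
lid knob [array([ 437.1, -387.9]), 57, np.float64(133.57373977263074)]
lid s [array([ 434.9, -387.8]), 334, np.float64(111.35580042337813)]
lid m [array([ 434.9, -387.4]), 227, np.float64(83.53267725484962)]
lid l [array([ 435. , -386.5]), 279, np.float64(55.6119711843882)]
lid w [array([ 436.2, -386.5]), 313, np.float64(27.473924036580204)]
side table z [-1.02954932  0.51400546  1.77317333  5.44964076]
small [array([ 611.1, -157.2]), 386, np.float64(70.02225598419415)]
medium [array([452.2,  -7.6]), 767, np.float64(50.11456661544696)]
large [array([643.1, 175.5]), 1161, np.float64(74.97985968769768)]
widest [array([463.1, 338.2]), 2341, np.float64(60.054033813607866)]
lid knob [array([ 432.1, -386.2]), 48, np.float64(133.69736240003027)]
lid s [array([ 433.2, -388.2]), 255, np.float64(112.11990483450438)]
lid m [array([ 432.7, -387.8]), 221, np.float64(84.11667005216887)]
lid l [array([ 432.9, -386.9]), 254, np.float64(56.016360095083584)]
lid w [array([ 434.3, -388.1]), 278, np.float64(28.04696795327741)]
jar [631.84169177  17.24441707  45.        ] bird [414.53638189 200.22556618  20.        ] blue [ 477.36417885 -223.47194254   28.        ] red [ 598.58833478 -337.61104075   28.        ]
```

```bash
cat >> h.py <<'E'
PX=dict(small=(613.4,-157.9),medium=(454.6,-8.2),large=(645.5,175.0),widest=(465.4,337.7))
LID=dict(small=(84,32),medium=(56,42),large=(28,52),widest=(0,62))
STACK=(434.2,-387.6); R0=np.diag([1.,-1,-1]); UP=240; G=31   # TCP above underside in the grasp
def st(t):
    s=read_state(); print(t,"t %.1f gap %.1f grip %.1f z %.1f F"%(s["time"],s["finger_gap"],s["gripper_force"],s["eef_pos"][2]),np.round(s["ft_force"],1))
def look(k):
    z,r=LID[k]; out=[]
    for n in("scene","side"):
        g,m,zz=ring(cloud(camera(n)),STACK,z+28,r,11); out.append(g); print(k,n,g.round(1),m,round(zz,1))
    return np.mean(out,0)
def pick(k,xy):
    z=LID[k][0]; movep([*xy,UP],R0); movel([*xy,z+G+25],max_speed=200)
    if movel([*xy,z+G],max_speed=50,guard=8): st("TOUCH")
    clamp(); st("clamped"); movel([*xy,z+G+15],max_speed=60); movel([*xy,UP],max_speed=200); st("lifted")
def place(k):
    xy=PX[k]; h=POTS[k][0]+G
    movep([*xy,UP],R0); movel([*xy,h+12],max_speed=200); movel([*xy,h+5],max_speed=40); wait(.1)
    print("contact",movel([*xy,h-4],max_speed=12,guard=4)); st("down")
    open_gripper(); st("open"); movel([*xy,h+40],max_speed=80); movel([*xy,UP],max_speed=250)
E
python3 - <<'E'
from h import *
for y in(0,np.pi):
    R=np.diag([np.cos(y),-np.cos(y),-1])
    for p in [STACK,*PX.values()]:
        for z in(40,240):
            q=inverse_kinematics([*p,z],R); print(y,z,None if q is None else np.round(q,2))
E
```

```text
0 40 [ 0.64  0.72 -0.01  1.84  0.02  0.58 -0.96]
0 240 [ 0.64  0.44 -0.02  1.71  0.01  0.99 -0.95]
0 40 [ 0.22  0.77 -0.09  1.7   0.1   0.67 -1.5 ]
0 240 [ 0.26  0.53 -0.16  1.56  0.09  1.06 -1.49]
0 40 [-0.01  0.59 -0.13  2.17  0.19  0.39 -1.87]
0 240 [ 0.27  0.26 -0.45  2.    0.15  0.91 -1.83]
0 40 [-0.21  0.82 -0.23  1.59  0.24  0.76 -2.12]
0 240 [-0.01  0.64 -0.56  1.44  0.35  1.16 -2.19]
0 40 [-0.85  0.72  0.17  1.87 -0.21  0.57 -2.11]
0 240 [-0.86  0.44  0.17  1.73 -0.09  0.98 -2.22]
3.141592653589793 40 [ 1.06  0.79 -0.63  1.82  0.66  0.75  1.64]
3.141592653589793 240 [ 1.15  0.53 -0.75  1.68  0.4   1.09  1.85]
3.141592653589793 40 [ 0.6   0.87 -0.69  1.67  0.7   0.86  1.18]
3.141592653589793 240 [ 0.65  0.63 -0.77  1.54  0.46  1.16  1.36]
3.141592653589793 40 [ 0.38  0.67 -0.64  2.15  0.76  0.57  0.74]
3.141592653589793 240 [ 0.68  0.37 -0.99  1.98  0.38  0.98  1.08]
3.141592653589793 40 [ 0.14  0.96 -0.83  1.57  0.81  0.98  0.63]
3.141592653589793 240 [ 0.18  0.73 -0.92  1.43  0.59  1.27  0.78]
3.141592653589793 40 [-0.11  0.9  -0.93  1.83  0.92  0.92  0.08]
3.141592653589793 240 [-0.06  0.61 -1.    1.69  0.55  1.15  0.36]
```

Yaw 0 is reachable at every position, so I'll start with the first lid.

```bash
python3 - <<'E'
from h import *
import cv2
st("start"); pick("small",STACK)
c=camera("side"); s=camera("scene"); cv2.imwrite("pics/p1.png",np.vstack([c["image"][80:300,280:600],s["image"][150:400,60:380]]))
E
```

```text
start t 0.1 gap 85.5 grip 0.0 z 230.8 F [-0.9 -0.  -0.2]
clamped t 3.2 gap 18.6 grip 58.5 z 115.2 F [0.  0.3 4.3]
lifted t 4.3 gap 18.6 grip 58.6 z 238.9 F [ 0.3 -0.4 -1.4]
```

View pics/p1.png

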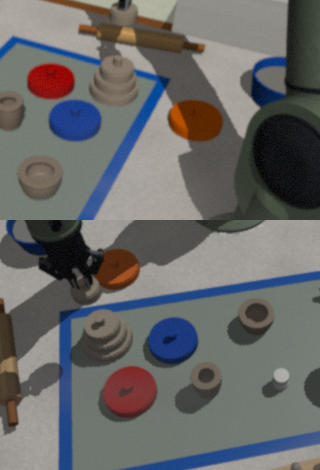

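The lid is held and the rest of the stack (now three lids, around (100,335) in the lower crop) stands undisturbed. I'll check the held lid's centre against the TCP before placing it.

```bash
python3 - <<'E'
from h import *
p=read_state()["eef_pos"]; print(np.round(p,1))
for n in("scene","side"):
    P=cloud(camera(n)).reshape(-1,3); m=(np.hypot(P[:,0]-p[0],P[:,1]-p[1])<50)&(P[:,2]<p[2]-2)&(P[:,2]>p[2]-45)
    q=P[m]; print(n,len(q),np.percentile(q,[2,50,98],axis=0).round(1).tolist()); print(ring(P,p,p[2]-3,32,11,5))
place("small")
look("medium")
E
```

```text
[ 433.7 -387.1  238.4]
scene 465 [[423.9, -414.5, 208.0], [454.5, -381.1, 231.0], [467.6, -355.9, 236.3]]
(array([ 434.58576234, -385.7275593 ]), 295, np.float64(234.3590442862601))
side 448 [[400.9, -404.0, 209.7], [424.2, -364.5, 228.3], [459.6, -353.5, 236.3]]
(array([ 433.29124232, -385.31342194]), 264, np.float64(235.23672549250378))
contact True
down t 7.4 gap 18.9 grip 59.7 z 101.2 F [-2.2 -0.   9.1]
open t 8.0 gap 85.2 grip 0.0 z 100.7 F [-0.   0.4 -0.5]
medium scene [ 435.  -386.1] 621 83.4
medium side [ 432.  -386.6] 453 84.4
```

```bash
cat >> h.py <<'E'
def check(ks):
    for n in("scene","side"):
        P=cloud(camera(n))
        for k in ks:
            h,ro,ri,_=POTS[k]; print("check",k,n,[np.round(v,1) for v in ring(P,PX[k],h+28,LID[k][1],11)])
E
python3 - <<'E'
from h import *
goto_joints(inverse_kinematics([*STACK,UP],R0)) if 0 else None
xy=look("medium"); xy=(xy+np.array(STACK))/2; print(xy)
pick("medium",xy); check(["small"])
place("medium"); look("large"); check(["small"])
E
```

```text
medium scene [ 434.3 -386.6] 619 83.4
medium side [ 432.6 -386.5] 458 84.3
[ 433.83766856 -387.09045778]
clamped t 12.6 gap 18.5 grip 58.4 z 87.3 F [-1.5  1.5  5.4]
lifted t 13.8 gap 18.1 grip 58.7 z 238.8 F [ 0.4 -0.2 -2.2]
check small scene [array([ 614.8, -158. ]), np.int64(411), np.float64(97.4)]
check small side [array([ 612.6, -157.7]), np.int64(305), np.float64(98.0)]
contact True
down t 17.1 gap 18.8 grip 60.0 z 81.3 F [-0.7 -0.7  7. ]
open t 17.8 gap 85.0 grip 0.0 z 81.0 F [ 0.1 -1.  -0.2]
large scene [ 436.4 -386. ] 968 55.5
large side [ 433.5 -386.1] 709 56.3
check small scene [array([ 614.6, -157.6]), np.int64(404), np.float64(97.6)]
check small side [array([ 612.1, -157.7]), np.int64(248), np.float64(98.0)]
```

```bash
python3 - <<'E'
from h import *
pick("large",(434.7,-386.4)); place("large"); check(["medium"]); a=look("widest")
pick("widest",a); place("widest"); movep([430,0,330],R0) if 0 else None
check(["small","medium","large","widest"]); st("end")
E
```

```text
clamped t 22.9 gap 18.4 grip 58.4 z 59.3 F [-2.1  1.7  6.5]
lifted t 24.3 gap 19.2 grip 58.7 z 238.9 F [-0.3  0.2 -2.9]
contact True
down t 28.1 gap 18.6 grip 59.8 z 106.3 F [-1.2 -0.6  7. ]
open t 28.8 gap 85.6 grip 0.0 z 105.6 F [-0.9 -0.2 -0.3]
check medium scene [array([455.7,  -7.9]), np.int64(577), np.float64(77.6)]
check medium side [array([452.8,  -8.6]), np.int64(838), np.float64(78.2)]
widest scene [ 437.2 -388. ] 1346 27.5
widest side [ 434.4 -387.3] 1038 28.2
clamped t 34.6 gap 18.8 grip 58.4 z 31.4 F [-1.   1.7  5.5]
lifted t 36.1 gap 18.3 grip 58.7 z 238.9 F [-0.4 -0.5 -3.7]
contact True
down t 40.5 gap 18.9 grip 60.1 z 91.3 F [-0.8 -1.   7.9]
open t 41.1 gap 85.6 grip 0.0 z 90.7 F [-0.1 -0.1  0.8]
check small scene [array([ 614.6, -157.3]), np.int64(405), np.float64(97.7)]
check medium scene [array([455.3,  -7.8]), np.int64(581), np.float64(77.5)]
check large scene [array([647.2, 174.9]), np.int64(1177), np.float64(102.8)]
check widest scene [array([467.4, 337.7]), np.int64(1287), np.float64(87.6)]
check small side [array([ 612.1, -158.5]), np.int64(304), np.float64(98.0)]
check medium side [array([452.7,  -8.5]), np.int64(833), np.float64(78.2)]
check large side [array([643. , 174.1]), np.int64(55), np.float64(102.3)]
check widest side [array([464.8, 337.2]), np.int64(4160), np.float64(88.2)]
end t 42.5 gap 85.4 grip 0.0 z 239.0 F [ 1.  -0.6 -0.9]
```

```bash
python3 - <<'E'
from h import *
import cv2
cv2.imwrite("pics/end.png",camera("scene")["image"])
E
```

```text
(no output)
```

View pics/end.png

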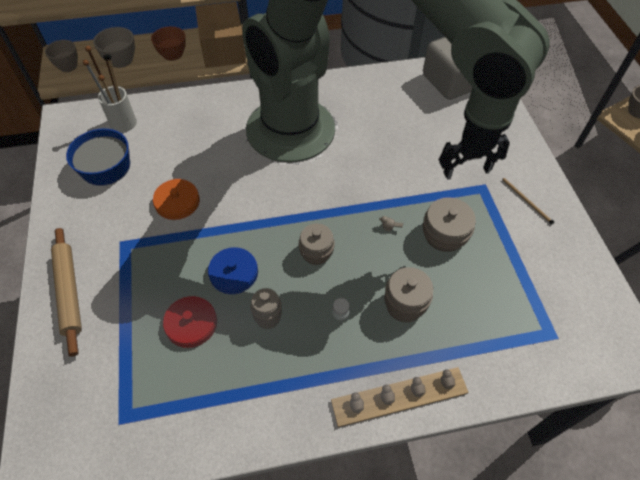

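All four lids lie flat and centred on their pots at (266,303), (316,243), (409,292) and (448,220). The jar at (341,309) and the bird at (390,223) haven't moved.

```bash
python3 -c "
from workcell import *
print(finish_job())"
```

```text
the job is handed in; nothing more can be done
None
```

I handed the job in at about 42.5 s: all four lids are flat on their own pots, about 2 mm or less off centre by the cameras, with the pots, bird and jar still in place; no verdict came back.

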